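# Fit a new intake filter and snap the filter cover on

### The job

Service the compressor's air intake: stand the clean filter element in the open filter pan on the pump head, then put the black cover over it and press it straight down until both orange clips have snapped under the rim and the cover sits flush all round. Push firmly but never with more than 30 N, as the plastic cracks, and leave the dirty old element, the wrench and the oil can alone.

Things in the scene. Friction and masses are not known exactly. Their poses are not given: they have to be found in the camera images.
- pump: Compressor pump: aluminium crankcase and head carrying the filter pan, blue motor reaching 240 mm to -y. Origin on the bench straight below the pan's centre; z up, x along the pan's long side. It stands on soft rubber feet: pushed down it gives several mm straight down and springs back, so under load the rim is lower than measured at rest.
- rim (a point): Centre of the grey open filter pan, level with the top of its rim flange, 190 mm above the bench; axes as pump. Flange 6 mm thick, 98 (x) x 66 (y) mm at its top, its edge sloping out to 104 x 71 mm at its lower side, free underneath. The pump head (94 x 90 mm) begins 25 mm below this point; apart from the pan's lip nothing on the pump stands higher than this point.
- lip_top (a point): Centre of the top of the pan's upstanding lip, 17 mm above rim. The lip stands inside the flange, 88 (x) x 56 (y) mm outside, the outside of its upper 6 mm sloping inwards by 3 mm as a lead-in for the cover.
- pocket (a point): Centre of the flat floor of the pan's pocket, 14 mm below rim and 31 mm below the lip's top. The pocket is 74 (x) x 42 (y) mm with upright walls.
- element: New filter element: rigid block, white pleated paper with green frames at top and bottom, 68 (x) x 36 (y) x 50 (z) mm, standing upright. Origin: centre of its underside, z up. About 60 g; ends alike. Standing home in the pan its underside is on the pocket's floor, with 3 mm of play on each side, and its top is 19 mm above the lip.
- old_element: The dirty old element, same shape and size, dark brown. To be left alone.
- cover: Filter cover: black box open below, 98 (x) x 66 (y) x 43 mm; inside 91 x 59 mm and 40 mm high (1.5 mm play each side over the lip, clear of the element). Orange clip arms on the two short ends (+x, -x). Origin: centre of its lower edge, z up. Standing on its clip arms on the bench the origin is 17 mm up. Seated, the origin meets rim, x along x, either way round. About 100 g.
- cover_rib (a point): Centre of the top of the cover's finger rib, 63 mm above the cover's origin. The rib is 54 (x) x 14 (y) mm and 20 mm high, on the middle of the cover's flat top.
- clip_a (a joint): Angle of the clip arm on the cover's +x end (24 mm wide, 3 mm thick, springy at its root): 0 at rest and again once snapped home; about 0.1 rad when spread outwards by the rim. Lowering the cover, the hooks meet the flange with the cover's origin about 10 mm above rim; from there the push needed grows to about 12 to 24 N in all, depending on friction.
- clip_b (a joint): The same for the clip arm on the -x end. The push is greatest with the cover's origin 4 mm above rim; then it drops, and both hooks spring in under the flange as the last 2 mm close and the cover's lower edge meets the flange and stops hard. If only one clip has gone in, the other end needs more push.
- a_hook (a point): Tip of the inward hook of the +x clip: 8 mm below the cover's origin and 48.7 mm from its centre. Its top is flat; its lower face slopes outwards down to the arm's end, 17 mm below the origin. Home, it lies 2 mm below the flange's underside, 3 mm in from the flange's edge.
- b_hook (a point): The same for the -x clip.
- wrench: A steel wrench lying on the bench. To be left alone.
- oil: A standing oil can, 60 mm in diameter and 130 mm high; origin at its underside. To be left alone.
Things that resemble listed ones, but are neither listed nor needed, are in the scene too. Leave any pink or purple look-alike of the element alone. There is more than one size of the cover; the job needs the smaller.

How it is judged:
On the way:
1. the new element stands fully down in the pan's pocket, let go (z of element in the frame of rim below -0.0115 m and horizontal distance between element and rim below 0.006 m and angle between element's own z axis and vertical below 0.08 rad and contact force between the fingers and element below 0.05 N), for 0.2 s.
At the end, for the whole second after the job is handed in: Cover within 2.5 mm of the rim flange, centred within 4 mm, level within 0.03 rad, square within 0.08 rad; both clips within 0.03 rad of rest, under the rim; new element under it on the pocket's floor (within 2.5 mm, centred within 6 mm); all at rest and let go (z of cover in the frame of rim between -0.002 and 0.0025 m and horizontal distance between cover and rim below 0.004 m and angle between the z axis of cover and the z axis of rim, either way round below 0.03 rad and angle between the x axis of cover and the x axis of rim, either way round below 0.08 rad and value of joint each of clip_a, clip_b below 0.03 rad and z of element in the frame of rim below -0.0115 m and horizontal distance between element and rim below 0.006 m and linear speed of cover below 0.01 m/s); the robot touches nothing.
It fails at once if the pump is pushed with more than 30 N (it is pressed down on its rubber feet by more than 7.5 mm) (distance of rim from where it was at the start of the episode above 0.0075 m).
It fails at once if the old element, the wrench or the oil can is shifted by more than 30 mm (distance of any of old_element, wrench, oil from where it was at the start of the episode above 0.03 m).
It also fails if it takes over 58 s, if anything falls off the work surface, if the arm or the gripper's body presses on something with over 40 N, if the wrist force passes 120 N, or if a joint passes its speed limit or range.

### The arm

A 6-joint arm with a two-finger parallel gripper is mounted at the origin on the work surface. World frame = base frame: x ahead of the robot, y to its left, z up, the work surface at z = 0. Lengths are in m, angles in rad, forces in N, time in s.
With the tool pointing down it reaches from about 0.375 to 0.9 m from the base axis. Payload 3.1 kg.
Tool frame: the origin (TCP) lies on the centre line of the jaws, within the pads' length; the fingertips stand 22 mm ahead of it and the grasp point (between the pads) lies 3 mm ahead of it; z points along the fingers, y is the line along which they close (so a half turn about z gives the same grasp; the last joint's range is limited). The gripper opens to 85 mm and grips with 20 to 120 N. Pads are 22 mm wide; open, the fingers measure 114 mm over their backs; the gripper's body (76 mm by 85 mm) begins 54 mm behind the grasp point. The pads swing forward as they close: fully open they stand 13 mm farther back than shut.
Start: joints at [-1.421, 0.527, 1.433, -0, 1.181, -0.178], TCP at [0.201, -0.592, 0.253] pointing down, gripper open.
Joint ranges: [-3.08, 3.08], [-0.75, 2.2], [0.22, 2.44], [-1.43, 4.57], [0, 2.65], [-2.85, 2.85]. Speed limits (rad/s): [2.79, 2.79, 3.14, 3.14, 3.14, 3.14].

### API

Orientations are given as a unit quaternion [x, y, z, w].
In Python, from station import sense, eyes, job gives the robot as it stands.
- The arm moves only by the shell command python3 -m pendant 'ROWS' [FORCE]. ROWS is rows parted by semicolons, their numbers by spaces, 1 to 20 of them, each of 5 numbers: dx, dy, dz in m, then a turn about the tool's z in rad, then the opening from 0.0 (shut) to 1.0 (fully open); each row is the pose to reach, as a shift and turn from the pose commanded when the command began, along the tool's axes at that moment; what a row does not reach only later rows make up. A row lasts 1/10 s, in which the tool goes at most 0.05 m and 0.15 rad, less where a joint would pass 70% of its speed; a pose out of reach is approached as far as the arm can. The fingers move at their own pace and stop on an object; FORCE is the grip in N (left out, the last holds). Time passes only in rows, so rows that do not move let the fingers close. It prints the time, the measured TCP pose, the force, the opening and the grip force at its end.
- sense(): the state, without advancing time (a new reading comes with each control period).
- eyes.snapshot(name): name is "scene" or "top"; returns a dict with "pixels" (400x640x3 uint8, red, green, blue), "range_z" (400x640 float32, m along the optical axis (not along the pixel's ray), 0 where there is no reading), "fov_y" (degrees; the focal length in pixels is half the picture's height over the tangent of half this angle, whatever the lens; pixels are square), "cx", "cy" (the principal point, pixels), "R" (3x3) and "t" (3): a world point X has camera coordinates R X + t. Camera axes: x right, y down, z forward; pixel columns grow to the right and rows downward; lengths in m; the calibration is good to about 2 mm. A picture is of the moment at which its call begins.
- job.sign_off(): hands the job in; it is judged then, once.
The state is a dict: "t": time; "q": joint angles; "qd": joint speeds; "tau": joint torques, N m; "tcp_pos": TCP position; "tool_rot": TCP orientation; "force": force on the tool from outside, world axes, zero at the start; "ft_torque": the same for the moment, N m; "finger_gap": opening from 0.0 (shut) to 1.0 (fully open); "gripper_force": force on a finger pad.
Only numpy, scipy, OpenCV 4.12 (cv2) and the standard library are available. Lean on these libraries where they do the work, as an engineer would, in place of code of your own. Each camera call takes 0.05 s, during which the arm holds its last target. There are 200 camera calls.

## Working session

There is one attempt and no reset: what is moved stays moved. The work goes in short steps, Python scripts to look and compute and a shell command to move; the robot and the scene stay as the last step left them, time stands still between calls to the robot, and variables do not carry over. Pictures are saved under pics/ and viewed, at most 10 in all, crops included, and the job is handed in when it is done.

```bash
mkdir -p pics; cat > h.py <<'E'
import numpy as np, cv2
from station import sense, eyes, job
def snap(n):
    s=eyes.snapshot(n); np.savez('/tmp/'+n+'.npz',**s); return s
def load(n): return dict(np.load('/tmp/'+n+'.npz'))
def pts(s):
    f=200/np.tan(np.radians(s['fov_y'])/2); v,u=np.mgrid[0:400,0:640]; z=s['range_z']
    c=np.stack([(u-s['cx'])/f*z,(v-s['cy'])/f*z,z],-1)
    P=(c-s['t'])@s['R']; P[z==0]=np.nan; return P
E
python3 - <<'E'
from h import *
for n in('scene','top'):
    s=snap(n); cv2.imwrite(f'pics/{n}0.png',s['pixels'][...,::-1]); print(n,s['fov_y'],s['R'].round(3).tolist(),s['t'])
print(sense())
E
```

```text
scene 45.99209112975463 [[0.514, 0.858, -0.003], [0.703, -0.423, -0.572], [-0.492, 0.292, -0.82]] [-0.40965141 -0.26313025  1.38937328]
top 48.84748245470149 [[0.019, -1.0, 0.006], [-0.995, -0.02, -0.097], [0.098, -0.004, -0.995]] [0.12645574 0.57501913 1.2547663 ]
{'t': 0.1, 'q': array([-1.42151777e+00,  5.28385017e-01,  1.43379551e+00, -3.43836228e-05,
        1.18141289e+00, -1.78532463e-01]), 'qd': array([ 0.00151765, -0.0014218 , -0.00385299, -0.00182237,  0.00086021,
       -0.00043127]), 'tau': array([-3.17704989e-04, -4.43303883e+01, -1.78587270e+01, -2.88033925e-04,
        3.88397661e-03, -1.31568578e-05]), 'tcp_pos': array([ 0.2011392 , -0.59109859,  0.25241739]), 'tool_rot': array([ 9.86595976e-01,  1.63178981e-01, -1.26464253e-06, -1.00050689e-03]), 'force': array([-0.37487266,  0.36486993,  0.16442235]), 'ft_torque': array([ 0.09120754, -0.00888557,  0.0005304 ]), 'gripper_force': 0.0, 'finger_gap': 1.0030167000222832}
```

View pics/scene0.png

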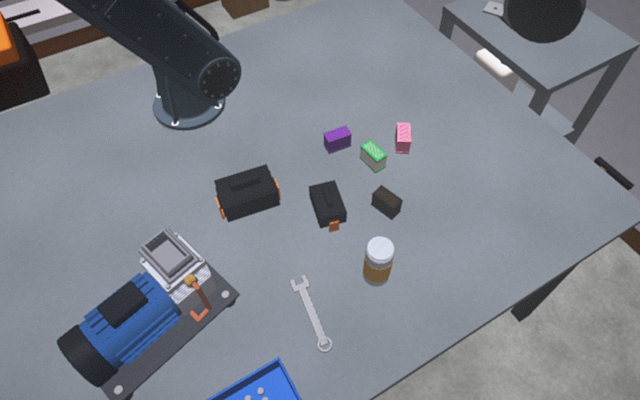

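View pics/top0.png

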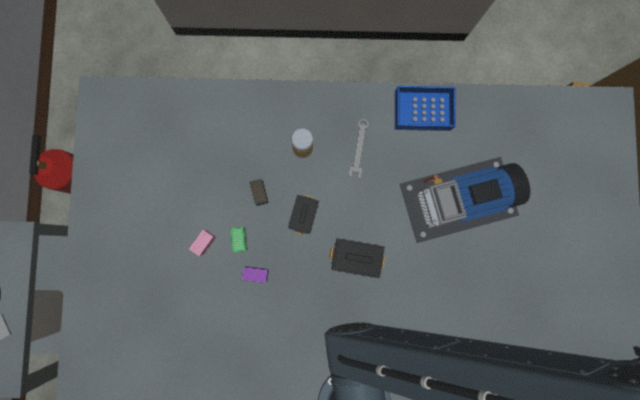

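Scene view: the element candidates are white/green (373,155), purple (337,139), pink (403,137) and dark brown (386,202). The white/green one fits the description. The covers are at (327,204) and (248,192), and the one at (327,204) is the smaller. The pan is at (168,253) in scene and (450,201) in top.

Next I'll measure them and make the confirming crop.

```bash
cat >> h.py <<'E'
def rect(P,m,lo,hi,pr=True,name=''):
    m=m&(P[...,2]>lo)&(P[...,2]<hi)
    k,l,st,_=cv2.connectedComponentsWithStats(m.astype(np.uint8))
    if k<2: print(name,'none');return None
    i=1+np.argmax(st[1:,4]); q=P[l==i]
    c,wh,a=cv2.minAreaRect((q[:,:2]*1000).astype(np.float32))
    if wh[0]<wh[1]: wh=wh[::-1]; a+=90
    a=(a+90)%180-90
    print(name,'n',len(q),'c',np.round(c,1),'wh',np.round(wh,1),'long ang',round(a,1),'z50 %.4f'%np.median(q[:,2])); return q
def box(u0,v0,u1,v1):
    m=np.zeros((400,640),bool); m[v0:v1,u0:u1]=1; return m
E
python3 - <<'E'
from h import *
R={'top':dict(el=(222,220,252,258),cov=(282,188,326,240),big=(322,230,392,285),old=(244,172,274,212),pan=(395,170,475,235),oil=(285,120,320,165)),
'scene':dict(el=(355,135,390,175),cov=(300,175,350,235),big=(208,160,285,225),old=(368,182,405,220),pan=(125,222,225,310),oil=(358,232,400,290))}
for n in R:
    s=load(n);P=pts(s); print(n)
    H=dict(el=(.044,.056),cov=(.055,.065),big=(.05,.3),old=(.044,.056),pan=(.200,.212),oil=(.12,.14))
    for k,b in R[n].items(): rect(P,box(*b),*H[k],name=k)
    rect(P,box(*R[n]['cov']),.07,.09,name='rib')
    rect(P,box(*R[n]['cov']),.02,.09,name='covall')
    rect(P,box(*R[n]['pan']),.183,.212,name='flange')
    rect(P,box(*R[n]['pan']),.17,.182,name='floor')
    b=R[n]['cov'];q=P[box(*b)];print('z hist',np.histogram(q[:,2],bins=np.arange(0,.1,.01))[0])
    q=P[box(*R[n]['pan'])];print('z hist',np.histogram(q[:,2],bins=np.arange(0.15,.22,.005))[0])
s=load('scene')['pixels'][...,::-1]; t=load('top')['pixels'][...,::-1]
z=lambda i,x,y,w,h:cv2.resize(i[y:y+h,x:x+w],(400,300),interpolation=cv2.INTER_CUBIC)
cv2.imwrite('pics/crop1.png',np.vstack([np.hstack([z(s,300,115,120,90),z(s,205,150,160,120)]),np.hstack([z(s,120,215,120,90),z(t,400,155,120,90)])]))
E
```

```text
top
el n 305 c [458.7 340. ] wh [67.6 36.1] long ang 6.5 z50 0.0500
cov n 631 c [533.9 155.3] wh [98.1 65.7] long ang -14.7 z50 0.0609
big n 1657 c [413.8   1.2] wh [150.9  92.9] long ang 81.7 z50 0.0830
old n 292 c [596.9 286.5] wh [67.7 35.8] long ang 15.6 z50 0.0496
pan n 299 c [ 563.5 -212.4] wh [88.1 57.3] long ang 15.9 z50 0.2053
oil n 326 c [733.8 162. ] wh [55.3 53.6] long ang -85.0 z50 0.1292
rib n 97 c [533.9 155.4] wh [53.1 13.6] long ang -14.6 z50 0.0792
covall n 856 c [533.6 155.9] wh [111.2  68.4] long ang -14.2 z50 0.0613
flange n 720 c [ 563.9 -212.8] wh [103.2  72.2] long ang 15.8 z50 0.1945
floor n 380 c [ 565.3 -218.5] wh [74.2 33.8] long ang 17.0 z50 0.1755
z hist [641   1   1  11  33 249 465  64  33]
z hist [ 61  52 163 122 155 229  67 208 115  60 139 148  12   0]
scene
el n 305 c [461.3 339.1] wh [69.4 39. ] long ang 6.0 z50 0.0486
cov n 820 c [536.4 154.9] wh [101.9  66.7] long ang -14.5 z50 0.0600
big n 2180 c [417.3   0.5] wh [150.6  95.1] long ang 81.0 z50 0.0812
old n 370 c [598.9 286. ] wh [69.5 38.4] long ang 16.3 z50 0.0487
pan n 490 c [ 566.6 -214.3] wh [87.5 55.7] long ang 15.9 z50 0.2047
oil n 549 c [738.3 161.5] wh [55.2 54.2] long ang 58.2 z50 0.1287
rib n 129 c [537.2 154.8] wh [55.2 14.6] long ang -13.4 z50 0.0778
covall n 1276 c [539.4 153.5] wh [108.   67.9] long ang -14.1 z50 0.0595
flange n 1274 c [ 566.7 -214.1] wh [103.2  71. ] long ang 15.6 z50 0.1935
floor n 581 c [ 555.6 -215.1] wh [58.5 39.9] long ang 16.4 z50 0.1746
z hist [392  43  68  97 100 453 429 111  18]
z hist [109 158 848 140 344 232 127 438 145 121 270 220   0   0]
```

View pics/crop1.png

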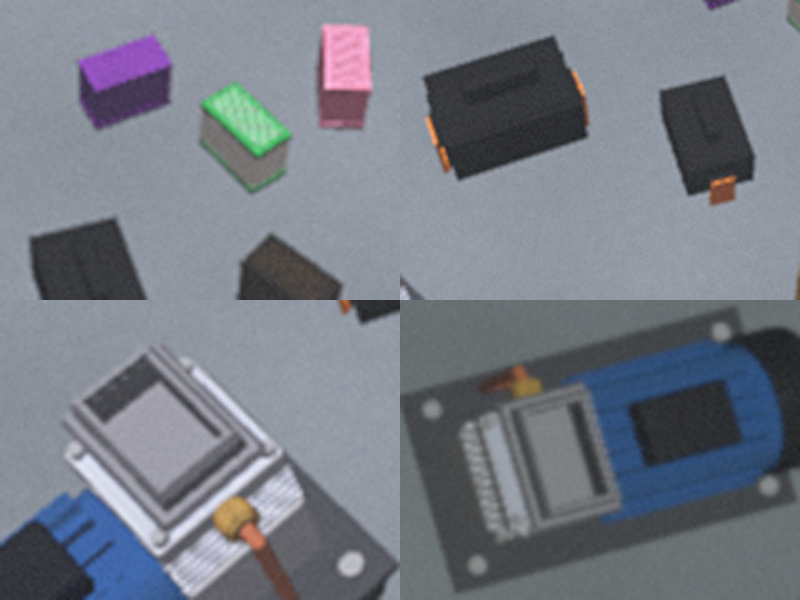

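The crop confirms the white pleated element with green frames (upper left panel), the small black cover with an orange clip (upper right, right side) and the empty pan (lower panels). Next I'll compute the first moves.

```bash
cat >> h.py <<'E'
from scipy.spatial.transform import Rotation as Ro
def go(p,yaw,frm=None,prt=True):
    "shift in tool axes from measured pose to p (m), tool x at yaw deg (mod 180)"
    s=sense(); R=Ro.from_quat(s['tool_rot']).as_matrix(); y0=np.degrees(np.arctan2(R[1,0],R[0,0]))
    d=R.T@(np.array(p)-s['tcp_pos']); tr=-((yaw-y0+90)%180-90)
    print('shift',d.round(4),'turn',round(np.radians(tr),3),'yaw0',y0.round(2),'tilt',R[:,2].round(3),'q6',s['q'][5].round(2),'t',s['t'],'tcp',s['tcp_pos'].round(4))
E
python3 - <<'E'
from h import *
go((.45,-.1,.30),6.3); go((.46,.3395,.16),6.3); go((.46,.3395,.055),6.3)
E
```

```text
shift [ 0.3937 -0.3849 -0.0467] turn 0.218 yaw0 18.78 tilt [-0.     0.002 -1.   ] q6 -0.18 t 0.1 tcp [ 0.2011 -0.5911  0.2524]
shift [ 0.5447 -0.7975  0.0942] turn 0.218 yaw0 18.78 tilt [-0.     0.002 -1.   ] q6 -0.18 t 0.1 tcp [ 0.2011 -0.5911  0.2524]
shift [ 0.5446 -0.7973  0.1992] turn 0.218 yaw0 18.78 tilt [-0.     0.002 -1.   ] q6 -0.18 t 0.1 tcp [ 0.2011 -0.5911  0.2524]
```

```bash
R="0.394 -0.385 -0.047 0.1 1"; python3 -m pendant '0.394 -0.385 -0.047 0.1 1;0.394 -0.385 -0.047 0.1 1;0.394 -0.385 -0.047 0.1 1;0.394 -0.385 -0.047 0.1 1;0.394 -0.385 -0.047 0.1 1;0.394 -0.385 -0.047 0.218 1;0.394 -0.385 -0.047 0.218 1;0.394 -0.385 -0.047 0.218 1;0.394 -0.385 -0.047 0.218 1;0.394 -0.385 -0.047 0.218 1;0.394 -0.385 -0.047 0.218 1;0.545 -0.798 0.06 0.218 1;0.545 -0.798 0.06 0.218 1;0.545 -0.798 0.06 0.218 1;0.545 -0.798 0.09 0.218 1;0.545 -0.798 0.09 0.218 1;0.545 -0.798 0.09 0.218 1;0.545 -0.798 0.09 0.218 1;0.545 -0.798 0.09 0.218 1;0.545 -0.798 0.09 0.218 1'
python3 -c "
from h import *
go((.46,.3395,.055),6.3)"
```

```text
t: 2.1
tcp_pos: [0.4595, 0.3285, 0.1666]
tool_rot: [0.998, 0.055, -0.0, 0.0]
force: [1.6, -1.0, 0.4]
finger_gap: 1.001
gripper_force: 0.0
shift [ 0.0018 -0.0109  0.1116] turn 0.0 yaw0 6.31 tilt [-0.001 -0.    -1.   ] q6 1.88 t 2.1 tcp [0.4595 0.3285 0.1666]
```

```bash
python3 -m pendant '0 0 0 0 1;0 0 0 0 1;0 0 0 0 1' 30
python3 -c "
from h import *
go((.46,.3395,.055),6.3)"
```

```text
t: 2.4
tcp_pos: [0.4597, 0.3257, 0.1677]
tool_rot: [0.999, 0.055, -0.0, 0.0]
force: [-0.3, 0.2, 0.7]
finger_gap: 1.001
gripper_force: 0.0
shift [ 0.0018 -0.0138  0.1127] turn -0.001 yaw0 6.27 tilt [-0.001 -0.001 -1.   ] q6 1.88 t 2.4 tcp [0.4597 0.3257 0.1677]
```

```bash
python3 -m pendant '0.002 -0.014 0.03 0 0.6;0.002 -0.014 0.06 0 0.6;0.002 -0.014 0.09 0 0.6;0.002 -0.014 0.105 0 0.6;0.002 -0.014 0.113 0 0.6;0.002 -0.014 0.113 0 0.6;0.002 -0.014 0.113 0 0.6;0.002 -0.014 0.113 0 0.2;0.002 -0.014 0.113 0 0.2;0.002 -0.014 0.113 0 0.2;0.002 -0.014 0.113 0 0.2;0.002 -0.014 0.113 0 0.2' 30
python3 -c "
from h import *
go((.46,.3395,.055),6.3);print(sense()['force'])"
```

```text
t: 3.6
tcp_pos: [0.4613, 0.3408, 0.0561]
tool_rot: [0.998, 0.055, 0.001, -0.0]
force: [1.0, -2.9, 7.5]
finger_gap: 0.41
gripper_force: 32.2
shift [-0.0015  0.0012  0.0011] turn 0.0 yaw0 6.32 tilt [ 0.002  0.    -1.   ] q6 1.9 t 3.6 tcp [0.4613 0.3408 0.0561]
[ 1.04740321 -2.86887032  7.4519597 ]
```

```bash
python3 -m pendant '0 0 -0.02 0 0.2;0 0 -0.05 0 0.2;0 0 -0.08 0 0.2;0 0 -0.11 0 0.2' 30
python3 -c "
from h import *
go((.565,-.16,.31),15.8);go((.565,-.2135,.31),15.8)"
```

```text
t: 4.0
tcp_pos: [0.46, 0.3408, 0.1658]
tool_rot: [0.998, 0.055, -0.0, -0.0]
force: [0.5, -0.4, -0.7]
finger_gap: 0.415
gripper_force: 31.4
shift [ 0.0493  0.5093 -0.1443] turn -0.166 yaw0 6.3 tilt [-0.  0. -1.] q6 1.9 t 4.0 tcp [0.46   0.3408 0.1658]
shift [ 0.0435  0.5625 -0.1443] turn -0.166 yaw0 6.3 tilt [-0.  0. -1.] q6 1.9 t 4.0 tcp [0.46   0.3408 0.1658]
```

```bash
python3 -m pendant '0 0 -0.05 0 0.2;0 0.05 -0.08 -0.05 0.2;0 0.1 -0.11 -0.1 0.2;0.02 0.15 -0.145 -0.166 0.2;0.03 0.2 -0.145 -0.166 0.2;0.043 0.562 -0.145 -0.166 0.2;0.043 0.562 -0.145 -0.166 0.2;0.043 0.562 -0.145 -0.166 0.2;0.043 0.562 -0.145 -0.166 0.2;0.043 0.562 -0.145 -0.166 0.2;0.043 0.562 -0.145 -0.166 0.2;0.043 0.562 -0.145 -0.166 0.2;0.043 0.562 -0.145 -0.166 0.2;0.043 0.562 -0.145 -0.166 0.2;0.043 0.562 -0.145 -0.166 0.2;0.043 0.562 -0.145 -0.166 0.2;0.043 0.562 -0.145 -0.166 0.2'
python3 - <<'E'
from h import *
go((.565,-.2135,.31),15.8)
for n in('scene','top'):
    s=snap(n); P=pts(s); px=s['pixels'].astype(int); g=(px[...,1]>px[...,0]+25)&(px[...,1]>px[...,2]+20)
    q=rect(P,g&box(60,120,520,300),.2,.32,name=n+' el')
    if q is not None: print(np.percentile(q[:,2],[5,50,95]))
t=load('scene')['pixels'][...,::-1]
cv2.imwrite('pics/c2.png',cv2.resize(t[150:330,60:300],(720,540)))
E
```

```text
t: 5.7
tcp_pos: [0.5645, -0.2114, 0.3097]
tool_rot: [0.99, 0.138, -0.0, -0.0]
force: [0.2, -0.4, -0.5]
finger_gap: 0.411
gripper_force: 31.4
shift [-0.0001  0.0022 -0.0003] turn 0.002 yaw0 15.91 tilt [-0.001  0.001 -1.   ] q6 0.75 t 5.7 tcp [ 0.5645 -0.2114  0.3097]
scene el n 635 c [ 564.  -211.5] wh [68.  36.4] long ang 16.2 z50 0.3026
[0.30037865 0.30257302 0.30447931]
top el n 88 c [ 589.8 -206.9] wh [47.3 16.9] long ang -67.2 z50 0.3036
[0.30075353 0.30359249 0.30650359]
```

View pics/c2.png

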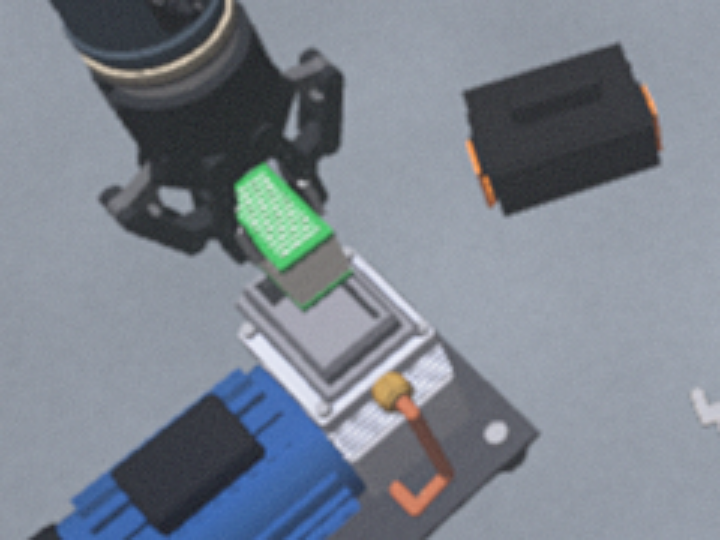

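Held upright above the pan (picture (310,300) over the opening). Aligning and lowering.

```bash
python3 -m pendant '0.001 0.003 0.015 0 0.2;0.001 0.003 0.03 0 0.2;0.001 0.003 0.038 0 0.2;0.001 0.003 0.038 0 0.2'
python3 - <<'E'
from h import *
go((.5665,-.214,.237),15.8)
s=snap('scene'); P=pts(s); px=s['pixels'].astype(int); g=(px[...,1]>px[...,0]+25)&(px[...,1]>px[...,2]+20)
rect(P,g&box(60,120,520,300),.2,.32,name=' el')
E
```

```text
t: 6.2
tcp_pos: [0.5659, -0.2147, 0.2705]
tool_rot: [0.99, 0.138, -0.001, -0.001]
force: [-0.2, -0.9, -0.7]
finger_gap: 0.415
gripper_force: 31.4
shift [ 0.0009 -0.0005  0.0335] turn 0.001 yaw0 15.85 tilt [-0.003  0.002 -1.   ] q6 0.75 t 6.2 tcp [ 0.5659 -0.2147  0.2705]
 el n 603 c [ 566.2 -214.9] wh [65.8 37.6] long ang 17.0 z50 0.2634
```

```bash
python3 -m pendant '0 0 0.006 0 0.2;0 0 0.012 0 0.2;0 0 0.018 0 0.2;0 0 0.024 0 0.2;0 0 0.03 0 0.2;0 0 0.035 0 0.2;0 0 0.035 0 0.2'; python3 -c "
from h import *
go((.5665,-.214,.232),15.8)"
```

```text
t: 6.95
tcp_pos: [0.566, -0.2155, 0.2355]
tool_rot: [0.991, 0.137, -0.001, -0.001]
force: [0.3, -0.2, -0.3]
finger_gap: 0.412
gripper_force: 31.4
shift [ 0.0009 -0.0013  0.0035] turn -0.0 yaw0 15.79 tilt [-0.002  0.001 -1.   ] q6 0.75 t 6.95 tcp [ 0.566  -0.2155  0.2355]
```

```bash
python3 -m pendant '0 0 0.002 0 0.2;0 0 0.003 0 0.2;0 0 0.003 0 0.5;0 0 0.003 0 0.6;0 0 0.003 0 0.6;0 0 -0.02 0 0.6;0 0 -0.06 0 0.6;0 0 -0.1 0 0.6;0 0 -0.1 0 0.6'; python3 - <<'E'
from h import *
for n in('scene','top'):
    s=snap(n); P=pts(s); px=s['pixels'].astype(int); g=(px[...,1]>px[...,0]+25)&(px[...,1]>px[...,2]+20)
    q=rect(P,g&box(60,120,520,300),.15,.32,name=n+' el')
    if n=='scene': print(np.linalg.lstsq(np.c_[q[:,:2],np.ones(len(q))],q[:,2],rcond=None)[0]); rect(P,box(125,222,225,310),.183,.212,name='flange')
go((.535,.155,.16),-14.6)
E
```

```text
t: 7.85
tcp_pos: [0.5695, -0.2175, 0.3436]
tool_rot: [0.99, 0.138, 0.005, 0.004]
force: [1.2, 0.3, 0.3]
finger_gap: 0.602
gripper_force: 0.0
scene el n 663 c [ 563.2 -214.3] wh [73.6 42. ] long ang 15.8 z50 0.2244
[ 0.06130965 -0.1088911   0.16530308]
flange n 1189 c [ 567.2 -213.7] wh [102.7  70.8] long ang 15.7 z50 0.1963
top el n 298 c [ 566.5 -219.4] wh [73. 49.] long ang 8.7 z50 0.2253
shift [ 0.07   -0.3661  0.1774] turn 0.531 yaw0 15.81 tilt [ 0.003 -0.002 -1.   ] q6 0.75 t 7.95 tcp [ 0.5669 -0.216   0.3381]
```

```bash
python3 -m pendant '0.07 -0.366 0.1 0.1 0.5;0.07 -0.366 0.1 0.2 0.5;0.07 -0.366 0.1 0.3 0.5;0.07 -0.366 0.1 0.4 0.5;0.07 -0.366 0.1 0.531 0.5;0.07 -0.366 0.1 0.531 0.5;0.07 -0.366 0.15 0.531 0.5;0.07 -0.366 0.17 0.531 0.5;0.07 -0.366 0.177 0.531 0.5;0.07 -0.366 0.177 0.531 0.5;0.07 -0.366 0.177 0.531 0.5;0.07 -0.366 0.177 0.531 0.5;0.07 -0.366 0.177 0.531 0.5;0.07 -0.366 0.177 0.531 0.5' 60; python3 -c "
from h import *
go((.535,.155,.085),-14.5)"
```

```text
t: 9.35
tcp_pos: [0.5352, 0.1546, 0.161]
tool_rot: [0.992, -0.128, 0.001, -0.0]
force: [-0.8, 0.4, -0.1]
finger_gap: 0.502
gripper_force: 0.0
shift [-0.0005 -0.0003  0.076 ] turn -0.004 yaw0 -14.71 tilt [ 0.003  0.    -1.   ] q6 1.91 t 9.35 tcp [0.5352 0.1546 0.161 ]
```

```bash
python3 -m pendant '0 0 0.03 -0.004 0.5;0 0 0.055 -0.004 0.5;0 0 0.07 -0.004 0.5;0 0 0.076 -0.004 0.5;0 0 0.076 -0.004 0.4;0 0 0.076 -0.004 0.3;0 0 0.076 -0.004 0.1;0 0 0.076 -0.004 0;0 0 0.076 -0.004 0;0 0 0.076 -0.004 0;0 0 0.076 -0.004 0' 60; python3 -c "
from h import *
go((.535,.155,.085),-14.5);print(sense()['force'],sense()['gripper_force'])"
```

```text
t: 10.45
tcp_pos: [0.535, 0.1554, 0.0848]
tool_rot: [0.992, -0.125, 0.001, -0.0]
force: [-0.7, -1.5, 5.9]
finger_gap: 0.151
gripper_force: 60.8
shift [ 0.      0.0004 -0.0002] turn 0.002 yaw0 -14.38 tilt [ 0.002 -0.    -1.   ] q6 1.9 t 10.45 tcp [0.535  0.1554 0.0848]
[-0.6904481  -1.48421948  5.85000662] 60.81731557846069
```

```bash
python3 -m pendant '0 0 -0.03 0 0;0 0 -0.07 0 0;0 0 -0.12 0 0;0 0 -0.17 0 0;0 0 -0.22 0 0;0 0 -0.26 0 0;0 0 -0.26 0 0' 60; python3 -c "
from h import *
go((.5665,-.214,.345),15.7)"
```

```text
t: 11.15
tcp_pos: [0.5372, 0.156, 0.3504]
tool_rot: [0.992, -0.125, 0.007, -0.002]
force: [1.2, -0.6, -0.6]
finger_gap: 0.145
gripper_force: 60.0
shift [0.1201 0.3512 0.0053] turn -0.525 yaw0 -14.38 tilt [ 0.014  0.002 -1.   ] q6 1.9 t 11.15 tcp [0.5372 0.156  0.3504]
```

```bash
python3 -m pendant '0.12 0.351 0 -0.1 0;0.12 0.351 0 -0.2 0;0.12 0.351 0 -0.3 0;0.12 0.351 0 -0.4 0;0.12 0.351 0 -0.525 0;0.12 0.351 0 -0.525 0;0.12 0.351 0 -0.525 0;0.12 0.351 0 -0.525 0;0.12 0.351 0 -0.525 0;0.12 0.351 0 -0.525 0;0.12 0.351 0 -0.525 0;0.12 0.351 0 -0.525 0;0.12 0.351 0 -0.525 0' 60
python3 - <<'E'
from h import *
go((.5665,-.214,.335),15.7); print(sense()['force'])
for n in('scene','top'):
    s=snap(n); P=pts(s)
    b=box(60,120,300,320) if n=='scene' else box(380,150,480,260)
    dark=s['pixels'].max(-1)<75
    q=rect(P,b&dark,.31,.326,name=n+' cov')
    if n=='scene':
        rect(P,b,.183,.212,name='fl')
        cv2.imwrite('pics/c3.png',cv2.resize(s['pixels'][150:330,60:300,::-1],(720,540)))
E
```

```text
t: 12.45
tcp_pos: [0.5633, -0.2129, 0.3439]
tool_rot: [0.991, 0.137, 0.0, -0.0]
force: [-0.4, 0.5, -1.5]
finger_gap: 0.142
gripper_force: 59.9
shift [0.0028 0.002  0.0089] turn 0.002 yaw0 15.8 tilt [ 0.  0. -1.] q6 0.75 t 12.45 tcp [ 0.5633 -0.2129  0.3439]
[-0.35997233  0.54381739 -1.50102087]
scene cov n 1178 c [ 574.9 -209.9] wh [81.1 65.2] long ang 15.9 z50 0.3189
fl n 948 c [ 567.3 -213.9] wh [103.   70.7] long ang 15.8 z50 0.1920
top cov n 585 c [ 562.3 -211. ] wh [99.3 66.2] long ang 15.3 z50 0.3197
```

View pics/c3.png

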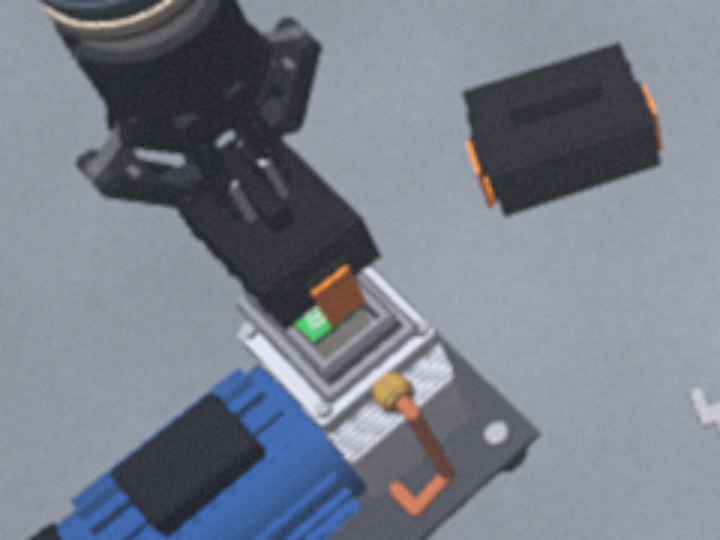

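The cover hangs level over the pan, with the +x clip at (340,290) and the element's green frame below it at (315,322). I'll shift about 2 mm and lower it to just above the lip.

```bash
python3 -m pendant '0.002 0.002 0.01 0 0;0.002 0.002 0.025 0 0;0.002 0.002 0.04 0 0;0.002 0.002 0.055 0 0;0.002 0.002 0.064 0 0;0.002 0.002 0.064 0 0;0.002 0.002 0.064 0 0' 60
python3 - <<'E'
from h import *
go((.5656,-.2142,.258),15.7); print(sense()['force'])
for n in('scene','top'):
    s=snap(n); P=pts(s)
    b=box(60,120,300,320) if n=='scene' else box(380,150,480,260)
    dark=s['pixels'].max(-1)<75
    q=rect(P,b&dark,.244,.262,name=n+' cov')
E
```

```text
t: 13.25
tcp_pos: [0.5659, -0.2159, 0.2797]
tool_rot: [0.991, 0.136, 0.0, 0.0]
force: [0.1, 0.3, 0.0]
finger_gap: 0.148
gripper_force: 60.0
shift [ 0.0002 -0.0017  0.0217] turn -0.0 yaw0 15.69 tilt [ 0. -0. -1.] q6 0.75 t 13.25 tcp [ 0.5659 -0.2159  0.2797]
[0.14260392 0.25412112 0.02838339]
scene cov n 1064 c [ 580.3 -213.3] wh [76.7 65.5] long ang 16.0 z50 0.2547
top cov n 498 c [ 564.7 -213.4] wh [98.  67.3] long ang 14.5 z50 0.2560
```

```bash
python3 -m pendant '0 -0.0017 0 0 0;0 -0.0017 0.003 0 0;0 -0.0017 0.006 0 0;0 -0.0017 0.009 0 0;0 -0.0017 0.012 0 0;0 -0.0017 0.012 0 0' 60; python3 -c "
from h import *
go((.5656,-.2142,.258),15.7);print(sense()['force'],sense()['ft_torque'])"
```

```text
t: 13.95
tcp_pos: [0.5649, -0.2141, 0.2671]
tool_rot: [0.991, 0.137, -0.0, -0.0]
force: [-1.0, -0.3, -0.4]
finger_gap: 0.147
gripper_force: 60.1
shift [0.0006 0.0003 0.0091] turn -0.0 yaw0 15.69 tilt [-0.001  0.    -1.   ] q6 0.75 t 13.95 tcp [ 0.5649 -0.2141  0.2671]
[-1.00365504 -0.27562453 -0.35194905] [-1.07175231e-02  1.32398547e-01 -1.08152422e-04]
```

```bash
python3 -m pendant '0.0003 0 0.002 0 0;0.0005 0 0.004 0 0;0.0005 0 0.005 0 0;0.0005 0 0.006 0 0;0.0005 0 0.007 0 0;0.0005 0 0.007 0 0' 90; python3 -c "
from h import *
go((.5656,-.2142,.258),15.7);print(sense()['force'],sense()['ft_torque'])"
```

```text
t: 14.55
tcp_pos: [0.5661, -0.2144, 0.2626]
tool_rot: [0.991, 0.137, 0.001, 0.001]
force: [-3.2, 0.8, 9.2]
finger_gap: 0.136
gripper_force: 93.2
shift [-0.0004 -0.0003  0.0046] turn 0.0 yaw0 15.7 tilt [ 0.002 -0.002 -1.   ] q6 0.75 t 14.55 tcp [ 0.5661 -0.2144  0.2626]
[-3.22653791  0.83475942  9.2485774 ] [0.12933176 0.60101921 0.02880262]
```

```bash
python3 -m pendant '-0.0005 0 0.001 0 0;-0.0005 0 0.002 0 0;-0.0005 0 0.003 0 0;-0.0005 0 0.004 0 0;-0.0005 0 0.004 0 0' 90; python3 -c "
from h import *
go((.5656,-.2142,.258),15.7);print(sense()['force'],sense()['ft_torque'])"
```

```text
t: 15.05
tcp_pos: [0.5662, -0.2147, 0.2599]
tool_rot: [0.991, 0.137, 0.002, 0.002]
force: [-2.8, 1.6, 13.8]
finger_gap: 0.138
gripper_force: 94.0
shift [-0.0005 -0.0007  0.0019] turn 0.0 yaw0 15.7 tilt [ 0.004 -0.003 -1.   ] q6 0.75 t 15.05 tcp [ 0.5662 -0.2147  0.2599]
[-2.79511816  1.55485986 13.7614778 ] [0.23081821 0.69294338 0.04435108]
```

```bash
python3 -m pendant '-0.0005 0 0.001 0 0;-0.0005 0 0.002 0 0;-0.0005 0 0.003 0 0;-0.0005 0 0.003 0 0' 90; python3 -c "
from h import *
go((.5656,-.2142,.258),15.7);print(sense()['force'],sense()['ft_torque'])"
```

```text
t: 15.45
tcp_pos: [0.5661, -0.2148, 0.2579]
tool_rot: [0.991, 0.137, 0.002, 0.002]
force: [-2.9, 1.9, 17.9]
finger_gap: 0.138
gripper_force: 94.6
shift [-0.0003 -0.0008 -0.0001] turn 0.0 yaw0 15.72 tilt [ 0.005 -0.003 -1.   ] q6 0.75 t 15.45 tcp [ 0.5661 -0.2148  0.2579]
[-2.88020295  1.89563943 17.89873006] [0.41218946 0.81475595 0.06544188]
```

```bash
python3 -m pendant '-0.0005 0 0.001 0 0;-0.0005 0 0.002 0 0;-0.0005 0 0.002 0 0' 90; python3 -c "
from h import *
go((.5656,-.2142,.258),15.7);print(sense()['force'],sense()['ft_torque'])"
```

```text
t: 15.75
tcp_pos: [0.5661, -0.2149, 0.2568]
tool_rot: [0.991, 0.137, 0.003, 0.002]
force: [-2.0, 2.2, 21.5]
finger_gap: 0.142
gripper_force: 95.0
shift [-0.0003 -0.0008 -0.0012] turn 0.0 yaw0 15.72 tilt [ 0.007 -0.003 -1.   ] q6 0.75 t 15.75 tcp [ 0.5661 -0.2149  0.2568]
[-1.96914748  2.17766957 21.52519941] [0.61836825 0.82436552 0.09813849]
```

```bash
python3 -m pendant '-0.0005 0 0.001 0 0;-0.0005 0 0.001 0 0;-0.0005 0 0.001 0 0' 90; python3 -c "
from h import *
go((.5656,-.2142,.258),15.7);print(sense()['force'],sense()['ft_torque'])"
```

```text
t: 16.05
tcp_pos: [0.5656, -0.2153, 0.2543]
tool_rot: [0.991, 0.137, 0.003, 0.002]
force: [-0.2, 0.5, 12.9]
finger_gap: 0.134
gripper_force: 93.6
shift [ 0.0003 -0.0011 -0.0037] turn -0.0 yaw0 15.69 tilt [ 0.006 -0.003 -1.   ] q6 0.75 t 16.05 tcp [ 0.5656 -0.2153  0.2543]
[-0.23005618  0.48477613 12.91991961] [0.44088073 0.32932204 0.09245821]
```

Force dropped after the peak, so the clips have probably snapped in. I'll press a little to confirm the hard stop.

```bash
python3 -m pendant '0 0 0.001 0 0;0 0 0.002 0 0;0 0 0.003 0 0;0 0 0.003 0 0' 90; python3 -c "
from h import *
go((.5656,-.2142,.258),15.7);print(sense()['force'],sense()['ft_torque'])"
```

```text
t: 16.45
tcp_pos: [0.5657, -0.2154, 0.2525]
tool_rot: [0.991, 0.137, 0.003, 0.002]
force: [-2.0, 1.2, 19.4]
finger_gap: 0.138
gripper_force: 94.8
shift [ 0.0003 -0.0012 -0.0055] turn -0.0 yaw0 15.69 tilt [ 0.007 -0.003 -1.   ] q6 0.75 t 16.45 tcp [ 0.5657 -0.2154  0.2525]
[-2.03094431  1.24329864 19.39695171] [0.71919238 0.7237974  0.07138409]
```

```bash
python3 -m pendant '0 0 -0.003 0 0;0 0 -0.006 0 0;0 0 -0.009 0 0;0 0 -0.009 0 0;0 0 -0.009 0 0.3;0 0 -0.009 0 0.5;0 0 -0.009 0 0.6;0 0 -0.03 0 0.6;0 0 -0.07 0 0.6;0 0 -0.12 0 0.6;-0.05 -0.05 -0.12 0 0.6;-0.1 -0.1 -0.12 0 0.6;-0.1 -0.15 -0.12 0 0.6;-0.1 -0.2 -0.12 0 0.6;-0.1 -0.2 -0.12 0 0.6;-0.1 -0.2 -0.12 0 0.6' 40
python3 - <<'E'
from h import *
for n in('scene','top'):
    s=snap(n); P=pts(s)
    b=box(60,120,300,320) if n=='scene' else box(380,150,480,260)
    q=rect(P,b,.225,.24,name=n+' cov')
    c=np.linalg.lstsq(np.c_[q[:,:2]-q[:,:2].mean(0),np.ones(len(q))],q[:,2],rcond=None)[0]; print(c)
    rect(P,b,.245,.26,name='rib'); rect(P,b,.183,.194,name='fl')
    if n=='scene': a=cv2.resize(s['pixels'][205:295,115:235,::-1],(400,300))
    else: t=cv2.resize(s['pixels'][155:245,400:520,::-1],(400,300))
cv2.imwrite('pics/c4.png',np.hstack([a,t]))
E
```

```text
t: 18.05
tcp_pos: [0.4103, -0.0455, 0.3674]
tool_rot: [0.99, 0.138, -0.001, -0.001]
force: [0.7, -0.1, 0.2]
finger_gap: 0.603
gripper_force: 0.0
scene cov n 1553 c [ 565.4 -215.1] wh [101.1  66.3] long ang 16.0 z50 0.2326
[-0.00609129  0.00211141  0.23241335]
rib n 214 c [ 565.8 -214.7] wh [56.2 14.1] long ang 14.9 z50 0.2507
fl n 149 c [ 610.2 -202.9] wh [73.1 24.4] long ang -85.3 z50 0.1874
top cov n 937 c [ 563.9 -214.2] wh [97.9 68.4] long ang 15.2 z50 0.2335
[ 0.00461216 -0.00404748  0.23344182]
rib n 141 c [ 563.7 -213.9] wh [53.7 14.1] long ang 15.3 z50 0.2513
fl n 100 c [ 555.2 -183.8] wh [103.3  11.7] long ang 17.5 z50 0.1874
```

View pics/c4.png

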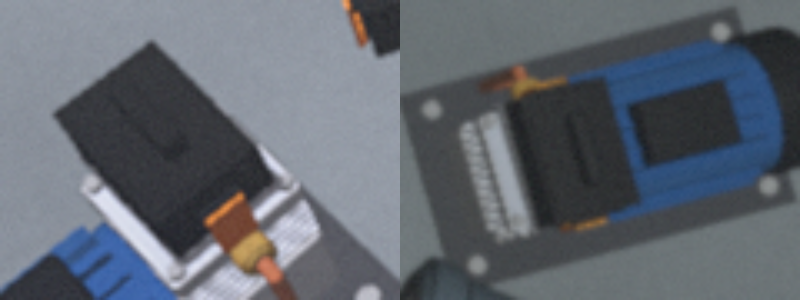

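The cover sits flush and level: its top measures about 0.233 m where seated should give 0.233, and its tilt is under 0.01 rad. Both orange clips lie flat at the ends, at (230,215) in the left panel and at (550,83) and (588,225) in the right one. The robot is clear, so I'm handing it in.

```bash
python3 -m pendant '0 0 0 0 0.6;0 0 0 0 0.6;0 0 0 0 0.6' >/dev/null; python3 -c "
from station import job
print(job.sign_off())"
```

```text
the job is handed in; nothing more can be done
None
```

The new element is in the pan and the cover is pressed on over it, level and flush within camera accuracy; the push peaked at about 21.5 N in my readings, then dropped as when clips snap in. I handed the job in at about 18 s, and sign-off returned no verdict.

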